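# Take a battery pack out of its push-push charging dock and stow it in the caddy

### The arm

A 6-joint arm with a two-finger parallel gripper is mounted at the origin on a cart in front of the work surface, level with it; the furniture and walls round the work are solid. World frame = base frame: x ahead of the robot, y to its left, z up, the work surface at z = 0. Lengths are in m, angles in rad, forces in N, time in s.
With the tool pointing down it reaches from about 0.35 to 0.85 m from the base axis. Payload 8.1 kg.
Tool frame: the origin (TCP) lies midway between the tips of the shut fingers; the grasp point (between the pads) lies 19 mm behind it; z points along the fingers, y is the direction in which the jaws open and shut (so a half turn about z gives the same grasp; the last joint's range is limited). The gripper opens to 93 mm and grips with 3 to 60 N. Pads are 15 mm wide; open, the fingers measure 128 mm over their backs; the gripper's body (75 mm by 188 mm) begins 65 mm behind the grasp point.
Start: joints at [1.137, 0.13, 1.488, -0, 1.523, -0.085], TCP at [0.205, 0.564, 0.184] pointing down, gripper open.
Joint ranges: [-2.96, 2.96], [-0.89, 2.26], [0.02, 2.5], [-1.34, 4.48], [0, 2.73], [-2.66, 2.66]. Speed limits (rad/s): [2.39, 2.39, 2.79, 3.14, 3.14, 3.14].

### API

Orientations are given as a rotation vector (axis times angle).
In Python, from plant import monitor, eyes, ticket gives the robot as it stands.
- The arm moves only by the tool send_rows, never from a script. Its argument "motion" is a list of rows, each a list of 2 entries, a list of its own where there are three numbers: the shift along the tool's x, y, z in m, then the turn about the tool's z in degrees. In form: [[[dx, dy, dz], twist], ...]. A call has 1 to 12 rows; each row is the pose to reach, as a shift and turn from the pose commanded when the call began, along the tool's axes at that moment; what a row does not reach only later rows make up. A row lasts 1/8 s, in which the tool goes at most 62.5 mm and 10.7 degrees, less where a joint would pass 70% of its speed; a pose out of reach is approached as far as the arm can. A call with a gripper value outside its range is refused whole. "jaw" is the finger opening in m, from 0 to 0.093, set as the call begins (left out, the last holds). The fingers move at their own pace and stop on an object; "squeeze" is the grip in N (left out, the last holds). Time passes only in rows, so rows that repeat a pose let the fingers close. It gives the time, the measured TCP pose, the force and the opening at its end, in the units of the state.
- monitor.read_state(): the state, without advancing time (a new reading comes with each control period).
- eyes.read_camera(name): name is "side" or "top"; returns the picture (480x640x3 uint8, red, green, blue); there is no depth.
- eyes.camera_model(name): a dict with "mtx" (3x3 intrinsics, pixels), "cam_to_world" (4x4, takes a point from camera to world coordinates). Camera axes: x right, y down, z forward; pixel columns grow to the right and rows downward; lengths in m; the calibration is good to about 2 mm. A picture is of the moment at which its call begins. camera_model takes no time and is no camera call.
- ticket.close_job(): hands the job in, once; it reports no verdict.
The state is a dict: "t": time; "q": joint angles; "dq": joint speeds; "joint_torque": joint torques, N m; "tool_pos": TCP position; "orientation": TCP orientation; "force": force on the tool from outside, world axes, zero at the start; "wrist_torque": the same for the moment, N m; "opening": finger opening in m.
Only numpy, scipy, OpenCV 4.12 (cv2) and the standard library are available. Lean on these libraries where they do the work, as an engineer would, in place of code of your own. Each camera call takes 0.05 s, during which the arm holds its last target.

### The job

The battery pack in the charging dock sits flush and latched: press it down to trip the push-push latch, draw it out once it has sprung up, and stand it upright on the open bench top to change your hold. Then take it again and stow it upright on the floor of the empty middle compartment of the plywood caddy, like the two packs beside it; the caddy has finger room only at a pack's narrow ends. Lower it rather than dropping it, and leave the other two packs in place.

Things in the scene. Friction and masses are not known exactly. Their poses are not given: they have to be found in the camera images.
- pack: battery pack to move: black plastic block with grey cover plates and flat sides, 36 mm thick (its x, between the broad faces), 60 mm long (its y, between the narrow ribbed ends), 84 mm high (its z). Origin: centre of its underside. 0.27 to 0.44 kg. Starts in the dock, axes parallel to the dock's, top 1 mm below the rim of the well, so it cannot be gripped; merely stands on the carriage
- dock: charging dock fixed to the bench: grey housing with an upright well for one pack, open at the top. Origin: underside, on the well's axis. The housing reaches 28 mm to its -x (lamp side), 62 mm to its +x (latch compartment), 48 mm to either side in y; flat rim 108 mm above the bench. Between dock and caddy the bench is always clear for 65 mm round world x 0.52, y -0.06
- dock_mouth (a point): centre of the well's mouth, level with the rim, axes as the dock's. The well is 40 mm (x) by 64 mm (y). Two black guides (34 mm wide in x, 10 mm thick) stand at its two y ends, inner faces 64 mm apart, and rise 32 mm above the rim, so that in the dock a pack can be gripped only across its 36 mm thickness
- carriage (a joint): height of the sprung carriage under the pack, m: about 0 latched (pack top 107 mm above the bench), -0.011 lowest, a hard stop, +0.030 released (pack top 136 mm, 28 mm above the rim). Pressing the pack down past -0.008 with 8 to 12 N trips the latch; when the pressure is taken off, pack and carriage rise to +0.030 in 0.5 s and stay. Pressed fully down again it would latch again
- caddy: plywood caddy fixed to the bench, 84 mm (x) by 154 mm (y), origin at the centre of its underside: three upright compartments side by side along y, each 42 mm wide (y), 68 mm long (x). Floor 8 mm thick. Dividers reach 86 mm above the bench, the end boards with hand holes 110 mm; the walls at the compartments' x ends are only 40 mm high and leave finger room above them
- free_place (a point): centre of the floor of the caddy's empty middle compartment; axes as the caddy's. The pack's origin belongs here, its length (y) along the caddy's x, either way round
- pack_left: second, identical pack standing in the compartment at the caddy's +y, its length along the caddy's x; origin: centre of its underside; stays where it is
- pack_right: third, identical pack standing in the compartment at the caddy's -y, likewise; stays where it is
Not all that is in view belongs to the job. Leave any turquoise look-alike of the pack alone.

How it is judged:
On the way, in this order (a step that is already met when the one before it is completed fails the run):
1. the latch is tripped: the carriage has sprung up with the pack standing on it in the well (value of joint carriage above 0.026 m and z of pack in the frame of dock above 0.046 m and horizontal distance between pack and dock below 0.01 m), for 0.1 s.
2. the pack stands upright and let go on the bench top, outside dock and caddy (height (world z) of pack between -0.004 and 0.004 m and angle between pack's own z axis and vertical below 0.12 rad and linear speed of pack below 0.03 m/s and contact force between pack and the fingers below 0.1 N), for 0.3 s.
At the end, for the whole second after the job is handed in: the pack stands upright (within 0.12 rad), released and at rest on the floor of the caddy's middle compartment: origin within 9 mm of the place sideways and 4 mm in height, its length along the compartment within 0.2 rad; the two other packs stand upright within 15 mm of where they were (x of pack in the frame of free_place between -0.009 and 0.009 m and y of pack in the frame of free_place between -0.009 and 0.009 m and z of pack in the frame of free_place between -0.004 and 0.004 m and angle between the y axis of pack and the x axis of caddy, either way round below 0.2 rad and angle between each of pack, pack_left, pack_right's own z axis and vertical below 0.12 rad and linear speed of each of pack, pack_left, pack_right below 0.03 m/s and distance of each of pack_left, pack_right from where it was at the start of the episode below 0.015 m); the robot touches nothing.
It fails at once if the pack is dropped (falls free faster than 0.5 m/s, about 13 mm) (linear speed of pack above 0.5 m/s and contact force between pack and the fingers below 0.1 N).
It fails at once if one of the other packs is pulled out or pushed over (distance of any of pack_left, pack_right from where it was at the start of the episode above 0.03 m).
It also fails if it takes over 67 s, if anything falls off the work surface, if the arm or the gripper's body presses on something with over 40 N, if the wrist force passes 120 N, or if a joint passes its speed limit or range.

## Working session

There is one attempt and no reset: what is moved stays moved. The work goes in short steps, Python scripts to look and compute and a tool call to move; the robot and the scene stay as the last step left them, time stands still between calls to the robot, and variables do not carry over. Pictures are saved under pics/ and viewed, and the job is handed in when it is done.

Besides the shell and the picture viewer there is one more tool, called after "Request:" as name(argument=value, ...) on one line, values as JSON. send_rows: Moves the arm, as the interface text tells. Its arguments: {"type":"object","properties":{"motion":{"type":"array","items":{"type":"array"}},"jaw":{"type":"number"},"squeeze":{"type":"number"}},"required":["motion"]}

```bash
ls; mkdir -p pics; python3 - <<'E'
from plant import monitor, eyes
import cv2
s=monitor.read_state()
print({k:s[k] for k in ('t','tool_pos','orientation','force','opening')})
for n in('side','top'):
    im=eyes.read_camera(n); cv2.imwrite(f'pics/{n}0.png',im[:,:,::-1])
    m=eyes.camera_model(n); print(n,m)
E
```

```text
pics
{'t': 0.0, 'tool_pos': array([0.20478569, 0.56331201, 0.18283185]), 'orientation': array([-5.45061887e-01, -3.09346802e+00,  2.70273248e-03]), 'force': array([-0.60334561, -0.45884463, -0.40740384]), 'opening': 0.09335098525778959}
side {'mtx': array([[477.22839126,   0.        , 299.84667147],
       [  0.        , 477.22839126, 238.33123531],
       [  0.        ,   0.        ,   1.        ]]), 'cam_to_world': array([[ 8.63349397e-01, -2.66783364e-01,  4.28315836e-01,
         1.50335765e-01],
       [-5.04606594e-01, -4.56545293e-01,  7.32760930e-01,
        -7.29734320e-01],
       [ 5.71528120e-05, -8.48759702e-01, -5.28778749e-01,
         5.78269083e-01],
       [ 0.00000000e+00,  0.00000000e+00,  0.00000000e+00,
         1.00000000e+00]])}
top {'mtx': array([[595.86398854,   0.        , 320.7415219 ],
       [  0.        , 595.86398854, 241.27796892],
       [  0.        ,   0.        ,   1.        ]]), 'cam_to_world': array([[ 0.01111384, -0.99509638,  0.09828368,  0.43505838],
       [-0.99987574, -0.01215828, -0.0100343 , -0.03772205],
       [ 0.01118006, -0.09815995, -0.99510785,  1.47615562],
       [ 0.        ,  0.        ,  0.        ,  1.        ]])}
```

View pics/side0.png

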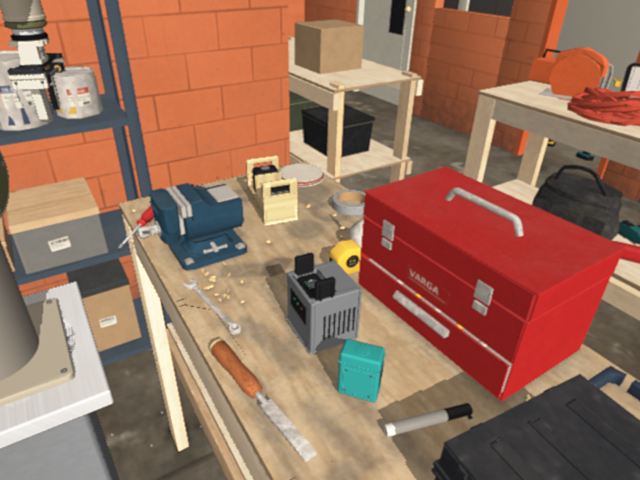

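View pics/top0.png

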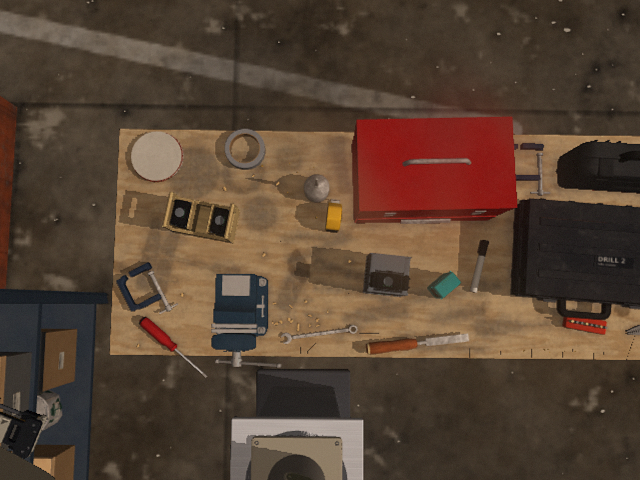

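The top view shows the caddy near (200,218) and the dock near (387,278), with its lamp side facing the robot. The side view shows the dock at (322,300) and the caddy at (275,195). I'll zoom in on both.

```bash
python3 - <<'E'
import cv2,numpy as np
t=cv2.imread('pics/top0.png'); s=cv2.imread('pics/side0.png')
def z(im,x,y,w,h,k): return cv2.resize(im[y:y+h,x:x+w],None,fx=k,fy=k,interpolation=cv2.INTER_CUBIC)
a=z(t,150,180,100,75,4);b=z(t,350,240,100,75,4)
c=z(s,230,145,100,90,4)[:300];d=z(s,275,245,100,112,4)
cv2.imwrite('pics/z0.png',np.hstack([a,b])); cv2.imwrite('pics/z1.png',np.hstack([z(s,235,145,100,112,4),d]))
E
```

```text
(no output)
```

View pics/z0.png

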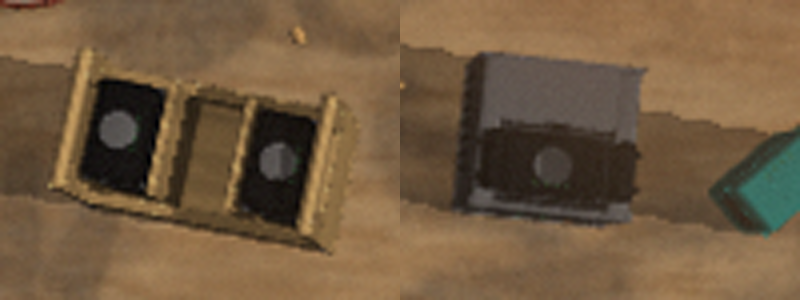

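View pics/z1.png

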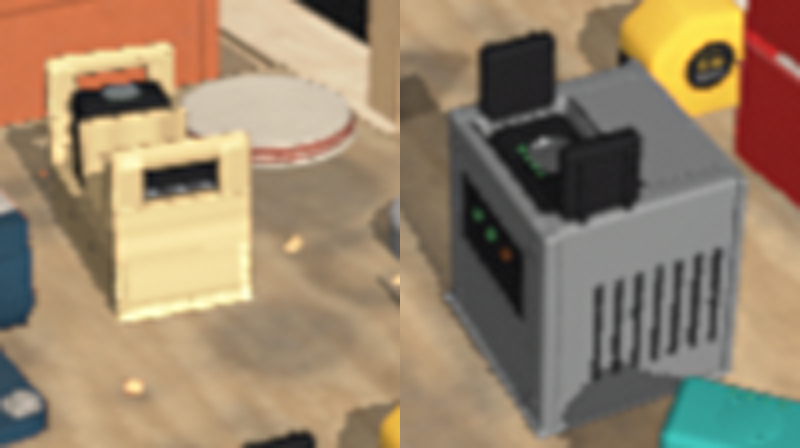

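```bash
cat > h.py <<'E'
import numpy as np,cv2
from plant import monitor,eyes
def ray(n,px,z):
    m=eyes.camera_model(n);T=m['cam_to_world']
    d=T[:3,:3]@np.linalg.solve(m['mtx'],[px[0],px[1],1.]);o=T[:3,3]
    return (o+d*(z-o[2])/d[2])
def pix(n,p):
    m=eyes.camera_model(n);T=m['cam_to_world'];c=T[:3,:3].T@(np.asarray(p)-T[:3,3]);u=m['mtx']@c;return u[:2]/u[2]
E
python3 - <<'E'
from h import *
t=cv2.imread('pics/top0.png');s=cv2.imread('pics/side0.png')
def disc(im,x,y,r,thr):
    w=im[y-r:y+r+1,x-r:x+r+1].astype(float).max(2)
    m=(w>thr).astype(np.uint8); n,l,st,c=cv2.connectedComponentsWithStats(m)
    i=l[r,r]; return c[i]+[x-r,y-r],st[i]
for n,im,x,y,z,thr in(('top',t,388,281,.107,75),('top',t,179,212,.092,75),('top',t,220,220,.092,75),('side',s,311,283,.107,90),('side',s,266,168,.092,90)):
    c,st=disc(im,x,y,6,thr); print(n,c,st,ray(n,c,z)[:2])
    
# manual corners
Z=lambda X,Y,x0,y0:(x0+(X+.5)/4-.5,y0+(Y+.5)/4-.5)
print('rim top-view');
for X,Y in((485-400,53),(640-400,68),(632-400,222),(468-400,208)): print(ray('top',Z(X,Y,350,240),.108)[:2])
print('rim side')
for X,Y in((455-400,112),(545-400,238),(742-400,182),(640-400,68)): print(ray('side',Z(X,Y,275,245),.108)[:2])
print('caddy end boards top (110mm)')
for X,Y in((84,48),(52,186),(340,97),(312,232)): print(ray('top',Z(X,Y,150,180),.110)[:2])
print('caddy side')
for X,Y in((112,155),(248,132)): print('110',ray('side',Z(X,Y,235,145),.110)[:2])
for X,Y in((120,318),(250,298)): print('0',ray('side',Z(X,Y,235,145),0)[:2])
for X,Y in((48,60),(172,44)): print('110',ray('side',Z(X,Y,235,145),.110)[:2])
E
```

```text
top [388.18012422 281.01242236] [  0   0  13  13 161] [ 0.48047583 -0.20744357]
top [179.0483871  212.01612903] [ 2  2  9  9 62] [0.63650137 0.28056416]
top [220.56296296 220.02962963] [  0   0  13  13 135] [0.61882541 0.18310702]
side [311.09493671 283.1835443 ] [  0   0  13  13 158] [ 0.47837147 -0.20471238]
side [265.19230769 164.83333333] [ 0  0 13  8 78] [0.6471651  0.29604631]
rim top-view
[ 0.54473805 -0.16737937]
[ 0.53714014 -0.25682115]
[ 0.44867968 -0.25191803]
[ 0.45561009 -0.15789008]
rim side
[ 0.46002901 -0.1619376 ]
[ 0.44998204 -0.25046116]
[ 0.53541317 -0.2605349 ]
[ 0.54473552 -0.1741045 ]
caddy end boards top (110mm)
[0.68131208 0.29752564]
[0.60060351 0.31301633]
[0.65454073 0.14878991]
[0.57581808 0.16288758]
caddy side
110 [0.57586506 0.16618187]
110 [0.65823299 0.15407917]
0 [0.57818114 0.17019187]
0 [0.65788317 0.15179451]
110 [0.60322163 0.31124997]
110 [0.68321398 0.29514324]
```

```bash
python3 - <<'E'
from h import *
# toolbox: top front-left corner: top px (357,~213?) ; side px of left-front top edge (365,190)/(505,300); bottom (363,260),(505,390)
for z in(0,.05,.1,.15,.2,.25,.3): print(z,'top fl',ray('top',(357,219),z)[:2].round(3),'fr',ray('top',(515,208),z)[:2].round(3),'side fl',ray('side',(365,190),z)[:2].round(3),'side fr',ray('side',(537,299),z)[:2].round(3))
print('side bottom fl',ray('side',(363,262),0)[:2],'fr',ray('side',(505,391),0)[:2])
print('tape',ray('top',(333,216),.05),'cone',ray('top',(316,186),.1),'vise',[ray('top',p,.15)[:2] for p in((214,275),(268,275))])
# discs with adaptive threshold
t=cv2.imread('pics/top0.png');s=cv2.imread('pics/side0.png')
for n,im,x,y,z in(('top',t,388,281,.107),('top',t,179,212,.092),('top',t,219,220,.092),('side',s,311,283,.107)):
    w=im[y-7:y+8,x-7:x+8].max(2)
    th,m=cv2.threshold(w,0,255,cv2.THRESH_OTSU); k,l,st,c=cv2.connectedComponentsWithStats(m)
    i=l[7,7]; print(n,th,c[i]+[x-7,y-7],st[i],ray(n,c[i]+[x-7,y-7],z)[:2])
E
```

```text
0 top fl [ 0.638 -0.143] fr [ 0.671 -0.54 ] side fl [0.899 0.198] side fr [ 0.898 -0.345]
0.05 top fl [ 0.631 -0.139] fr [ 0.663 -0.523] side fl [0.834 0.117] side fr [ 0.834 -0.378]
0.1 top fl [ 0.624 -0.136] fr [ 0.655 -0.506] side fl [0.769 0.037] side fr [ 0.769 -0.411]
0.15 top fl [ 0.617 -0.132] fr [ 0.647 -0.489] side fl [ 0.705 -0.043] side fr [ 0.704 -0.445]
0.2 top fl [ 0.61  -0.128] fr [ 0.639 -0.472] side fl [ 0.64  -0.123] side fr [ 0.64  -0.478]
0.25 top fl [ 0.604 -0.125] fr [ 0.631 -0.455] side fl [ 0.575 -0.203] side fr [ 0.575 -0.511]
0.3 top fl [ 0.597 -0.121] fr [ 0.623 -0.438] side fl [ 0.511 -0.283] side fr [ 0.51  -0.544]
side bottom fl [ 0.68653422 -0.07805038] fr [ 0.66634147 -0.46253254]
tape [ 0.63763774 -0.08103526  0.05      ] cone [ 0.70092757 -0.03904781  0.1       ] vise [array([0.48793286, 0.18499921]), array([0.48931983, 0.06525523])]
top 59.0 [387.74647887 280.91549296] [ 2  3 10  9 71] [ 0.48068666 -0.20644628]
top 53.0 [179.10144928 212.05797101] [ 3  3 10  9 69] [0.63640414 0.28043696]
top 48.0 [218.98529412 219.97058824] [ 3  3 10  9 68] [0.61891811 0.1867926 ]
side 54.0 [310.13513514 282.81081081] [ 0  3 13 10 74] [ 0.47754454 -0.2030767 ]
```

```bash
cat >> h.py <<'E'
from scipy.spatial.transform import Rotation as Ro
def go(p,yaw=None,s=None):
    s=s or monitor.read_state();R=Ro.from_rotvec(s['orientation']).as_matrix()
    d=R.T@(np.array(p)-s['tool_pos']); y=np.degrees(np.arctan2(R[1,1],R[0,1]))
    tw=0 if yaw is None else -((yaw-y+180)%360-180)
    print('shift',d.round(4),'twist',round(tw,1),'now',s['tool_pos'].round(4),'yaw',round(y,1),'tilt',R[:,2].round(3),'F',s['force'].round(1),'op',round(s['opening'],4),'t',round(s['t'],2))
E
python3 - <<'E'
from h import *
go([.2048,.5633,.33],84.4);go([.43,.22,.33],84.4);go([.48,-.2075,.33],84.4);go([.48,-.2075,.15],84.4)
E
```

```text
shift [ 0.     -0.0003 -0.1471] twist -14.4 now [0.2048 0.5633 0.1829] yaw 70.0 tilt [-0.001 -0.002 -1.   ] F [-0.1 -0.1  0. ] op 0.0926 t 0.1
shift [-0.329  -0.2459 -0.1467] twist -14.4 now [0.2048 0.5633 0.1829] yaw 70.0 tilt [-0.001 -0.002 -1.   ] F [-0.1 -0.1  0. ] op 0.0926 t 0.1
shift [-0.5221 -0.6306 -0.1461] twist -14.4 now [0.2048 0.5633 0.1829] yaw 70.0 tilt [-0.001 -0.002 -1.   ] F [-0.1 -0.1  0. ] op 0.0926 t 0.1
shift [-0.5221 -0.6303  0.0339] twist -14.4 now [0.2048 0.5633 0.1829] yaw 70.0 tilt [-0.001 -0.002 -1.   ] F [-0.1 -0.1  0. ] op 0.0926 t 0.1
```

Request:
send_rows(motion=[[[0,0,-0.06],0],[[0,0,-0.12],-5],[[-0.04,-0.03,-0.147],-10],[[-0.09,-0.065,-0.147],-14.4],[[-0.14,-0.1,-0.147],-14.4],[[-0.19,-0.14,-0.147],-14.4],[[-0.24,-0.18,-0.147],-14.4],[[-0.29,-0.215,-0.147],-14.4],[[-0.329,-0.246,-0.147],-14.4],[[-0.355,-0.297,-0.147],-14.4],[[-0.381,-0.348,-0.147],-14.4],[[-0.407,-0.4,-0.147],-14.4]], jaw=0)

```text
t: 1.6
tool_pos: [0.4506, 0.0471, 0.3304]
orientation: [-0.153, -3.137, -0.0]
force: [1.4, -0.5, 0.3]
opening: 0.0007
```

```bash
python3 - <<'E'
from h import *
go([.48,-.2075,.2],84.4)
E
```

```text
shift [-0.0541 -0.2505  0.1304] twist 0.0 now [0.4506 0.0471 0.3304] yaw 84.4 tilt [-0.  0. -1.] F [ 1.4 -0.5  0.3] op 0.0007 t 1.6
```

Request:
send_rows(motion=[[[-0.01,-0.05,0],0],[[-0.02,-0.1,0.01],0],[[-0.03,-0.15,0.03],0],[[-0.04,-0.2,0.06],0],[[-0.05,-0.235,0.1],0],[[-0.054,-0.25,0.14],0],[[-0.054,-0.25,0.17],0],[[-0.054,-0.25,0.18],0],[[-0.054,-0.25,0.18],0]])

```text
t: 2.72
tool_pos: [0.48, -0.2049, 0.1507]
orientation: [-0.153, -3.137, -0.001]
force: [1.0, -0.4, -0.4]
opening: 0.0007
```

```bash
python3 - <<'E'
from h import *
go([.48,-.2075,.11],84.4)
a=eyes.read_camera('side')[:,:,::-1];b=eyes.read_camera('top')[:,:,::-1]
z=lambda im,x,y:cv2.resize(im[y:y+140,x:x+100],None,fx=4,fy=4,interpolation=3)
cv2.imwrite('pics/p1.png',np.hstack([z(a,275,220),z(b,340,200)]))
E
```

```text
shift [-0.0003 -0.0026  0.0407] twist 0.0 now [ 0.48   -0.2049  0.1507] yaw 84.4 tilt [-0.001  0.    -1.   ] F [ 1.  -0.4 -0.4] op 0.0007 t 2.73
```

View pics/p1.png

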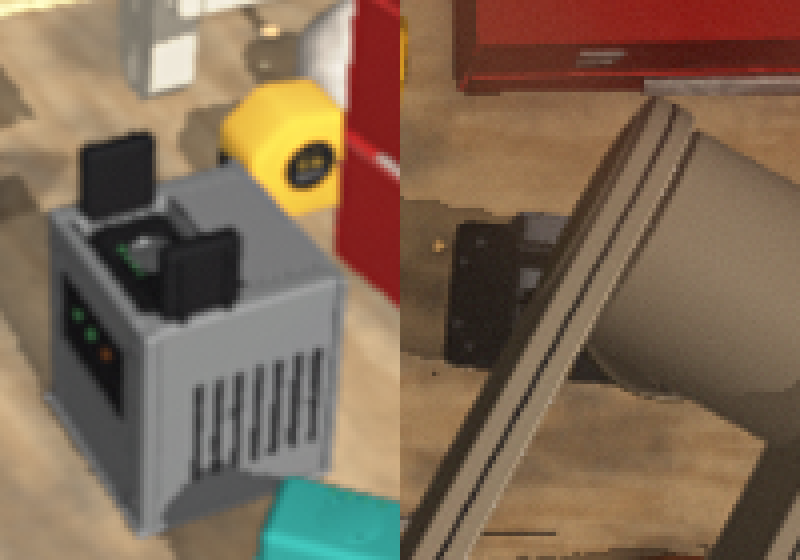

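```bash
python3 - <<'E'
from h import *
print(pix('side',monitor.read_state()['tool_pos']))
go([.48,-.2075,.11],84.4)
a=eyes.read_camera('side')[:,:,::-1];cv2.imwrite('pics/p2.png',a)
E
```

```text
[313.16876894 259.75739117]
shift [ 0.001  -0.0022  0.0425] twist 0.0 now [ 0.4811 -0.2054  0.1525] yaw 84.4 tilt [ 0.002 -0.001 -1.   ] F [0.8 0.5 0.7] op 0.0003 t 2.83
```

View pics/p2.png

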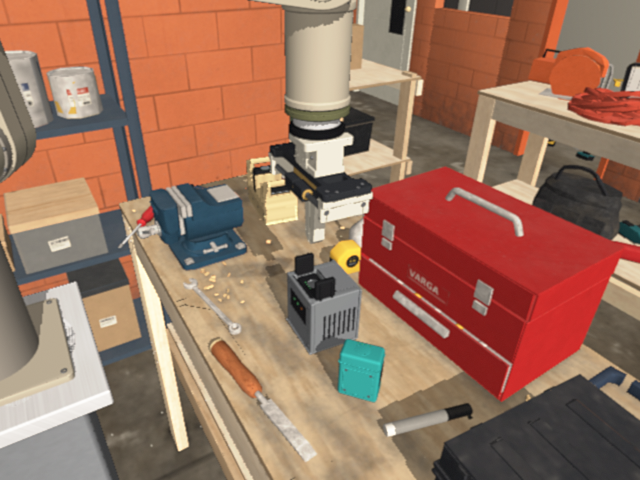

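```bash
python3 - <<'E'
from h import *
for z in(.23,.25,.28): print(z,[ray('top',(340+(X-400)/4,200+Y/4),z)[:2].round(4) for X,Y in((447,222),(447,362))])
for z in(.13,.15,.17,.19): print(z,ray('side',(317,240),z)[:2].round(4))
a=cv2.imread('pics/p2.png');cv2.imwrite('pics/p3.png',cv2.resize(a[130:270,250:390],None,fx=4,fy=4,interpolation=3))
E
```

```text
0.23 [array([ 0.529 , -0.1157]), array([ 0.4558, -0.1161])]
0.25 [array([ 0.5274, -0.1144]), array([ 0.4554, -0.1149])]
0.28 [array([ 0.5252, -0.1125]), array([ 0.4549, -0.113 ])]
0.13 [ 0.5368 -0.1286]
0.15 [ 0.5195 -0.1555]
0.17 [ 0.5023 -0.1823]
0.19 [ 0.4851 -0.2091]
```

View pics/p3.png

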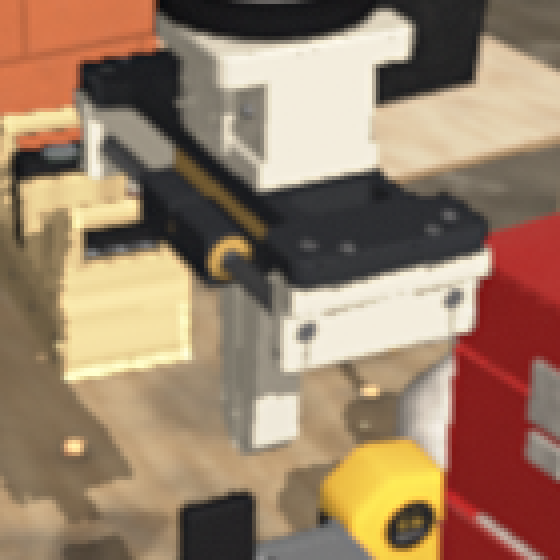

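```bash
python3 - <<'E'
from h import *
c,s=np.cos(-.098),np.sin(-.098)
for x,y in((-.017,-.042),(.017,-.042),(-.017,.042),(.017,.042)):
  p=[.48+c*x-s*y,-.2075+s*x+c*y,.14]; u=pix('side',p); print('guide',(x,y),u.round(1),'zoomp1',((u-[275,220])*4).round())
S=monitor.read_state(); print(S['q'].round(3),S['tool_pos'],S['force'])
for dz in(0,.038): print(pix('side',S['tool_pos']+[0,0,dz]))
E
```

```text
guide (-0.017, -0.042) [315.3 284.6] zoomp1 [161. 258.]
guide (0.017, -0.042) [335.2 278.9] zoomp1 [241. 236.]
guide (-0.017, 0.042) [292.6 256.1] zoomp1 [ 70. 145.]
guide (0.017, 0.042) [311.2 251.4] zoomp1 [145. 125.]
[-0.501 -0.064  1.744 -0.     1.459 -1.975] [ 0.48130593 -0.20550253  0.15275058] [-0.27065516 -0.64950281  0.52289798]
[313.31234957 259.64095727]
[313.68400716 239.16526716]
```

Request:
send_rows(motion=[[[-0.001,-0.0022,0.01],0],[[-0.001,-0.0022,0.02],0],[[-0.001,-0.0022,0.025],0],[[-0.001,-0.0022,0.025],0]])

```text
t: 3.38
tool_pos: [0.4805, -0.2072, 0.125]
orientation: [-0.153, -3.136, -0.001]
force: [0.1, -0.3, -0.2]
opening: 0.0005
```

```bash
python3 - <<'E'
from h import *
go([.48,-.2075,.108],84.4)
a=eyes.read_camera('side')[:,:,::-1]
cv2.imwrite('pics/p4.png',cv2.resize(a[180:320,250:390],None,fx=4,fy=4,interpolation=3))
E
```

```text
shift [ 0.0004 -0.0004  0.017 ] twist 0.0 now [ 0.4805 -0.2072  0.125 ] yaw 84.4 tilt [-0.001  0.001 -1.   ] F [ 0.1 -0.3 -0.2] op 0.0005 t 3.38
```

View pics/p4.png

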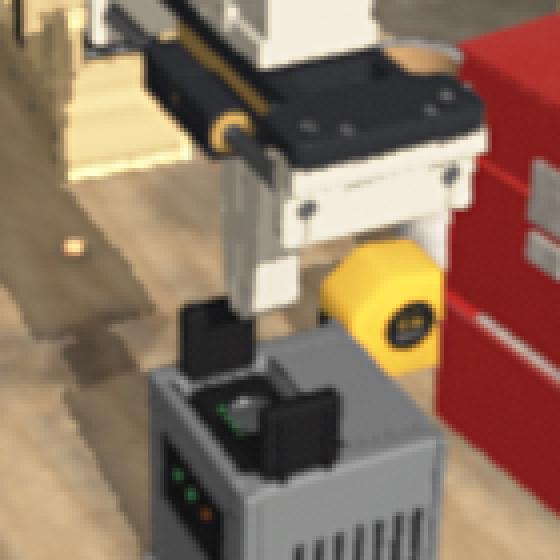

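Request:
send_rows(motion=[[[0,0,0.006],0],[[0,0,0.012],0],[[0,0,0.016],0],[[0,0,0.018],0]])

```text
t: 3.92
tool_pos: [0.4808, -0.2074, 0.1074]
orientation: [-0.153, -3.137, -0.0]
force: [0.3, 0.3, -0.2]
opening: 0.0003
```

```bash
python3 - <<'E'
from h import *
go([.48,-.2075,.1],84.4)
a=eyes.read_camera('side')[:,:,::-1]
cv2.imwrite('pics/p5.png',cv2.resize(a[180:320,250:390],None,fx=4,fy=4,interpolation=3))
E
```

```text
shift [ 0.0008 -0.0002  0.0074] twist 0.0 now [ 0.4808 -0.2074  0.1074] yaw 84.4 tilt [-0.  0. -1.] F [ 0.3  0.3 -0.2] op 0.0003 t 3.92
```

View pics/p5.png

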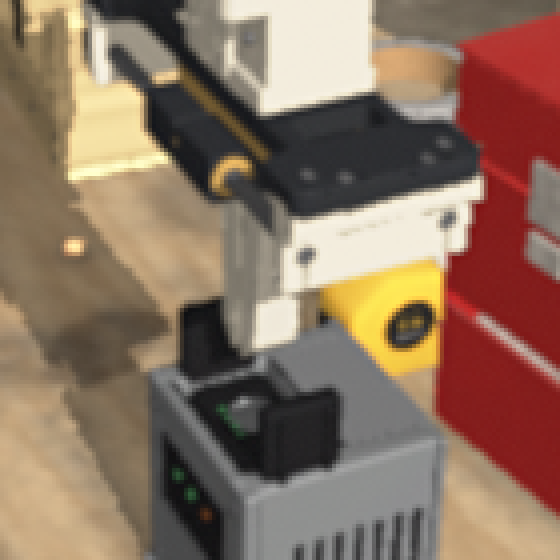

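Request:
send_rows(motion=[[[0,0,0.004],0],[[0,0,0.008],0],[[0,0,0.011],0],[[0,0,0.011],0]])

```text
t: 4.47
tool_pos: [0.4808, -0.2074, 0.0965]
orientation: [-0.153, -3.137, -0.0]
force: [-0.5, -0.1, -0.1]
opening: 0.0007
```

```bash
python3 - <<'E'
from h import *
for z in(.107,.12,.13,.14,.15): print(z,ray('side',(316,268),z))
go([.48,-.2075,.1],84.4)
E
```

```text
0.107 [ 0.50767381 -0.17276409  0.107     ]
0.12 [ 0.49781661 -0.18812817  0.12      ]
0.13 [ 0.49023414 -0.19994669  0.13      ]
0.14 [ 0.48265168 -0.2117652   0.14      ]
0.15 [ 0.47506922 -0.22358372  0.15      ]
shift [ 0.0008 -0.0002 -0.0035] twist 0.0 now [ 0.4808 -0.2074  0.0965] yaw 84.4 tilt [-0.001  0.    -1.   ] F [-0.5 -0.1 -0.1] op 0.0007 t 4.47
```

Request:
send_rows(motion=[[[0,0,0.004],0],[[0,0,0.008],0],[[0,0,0.011],0],[[0,0,0.011],0]])

```text
t: 4.97
tool_pos: [0.4808, -0.2073, 0.0854]
orientation: [-0.153, -3.137, -0.001]
force: [-0.3, 0.1, -0.3]
opening: 0.0004
```

```bash
python3 - <<'E'
from h import *
go([.48,-.2075,.1],84.4)
a=eyes.read_camera('side')[:,:,::-1]
cv2.imwrite('pics/p6.png',cv2.resize(a[180:320,250:390],None,fx=4,fy=4,interpolation=3))
E
```

```text
shift [ 0.0007 -0.0002 -0.0146] twist 0.0 now [ 0.4808 -0.2073  0.0854] yaw 84.4 tilt [-0.001  0.    -1.   ] F [-0.3  0.1 -0.3] op 0.0004 t 4.97
```

View pics/p6.png

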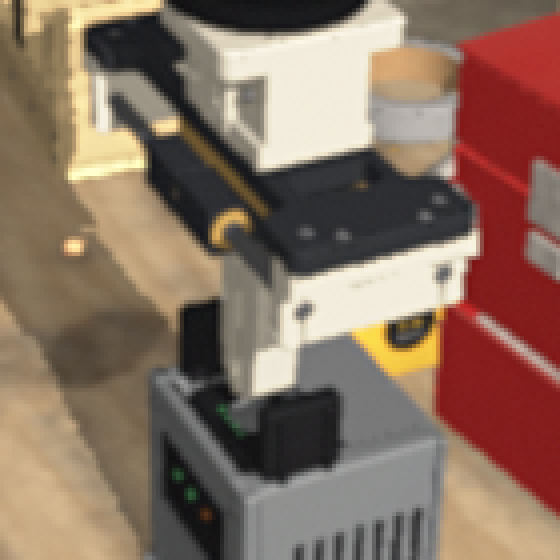

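Request:
send_rows(motion=[[[0,0,0.003],0],[[0,0,0.006],0],[[0,0,0.009],0],[[0,0,0.009],0]])

```text
t: 5.52
tool_pos: [0.4808, -0.2073, 0.0764]
orientation: [-0.153, -3.137, -0.0]
force: [-0.5, 0.1, -1.2]
opening: 0.0003
```

```bash
python3 - <<'E'
from h import *
go([.48,-.2075,.1],84.4)
E
```

```text
shift [ 0.0008 -0.0002 -0.0236] twist 0.0 now [ 0.4808 -0.2073  0.0764] yaw 84.4 tilt [-0.001  0.    -1.   ] F [-0.5  0.1 -1.2] op 0.0003 t 5.53
```

Request:
send_rows(motion=[[[0,0,0.002],0],[[0,0,0.004],0],[[0,0,0.004],0]])

```text
t: 5.9
tool_pos: [0.4809, -0.2074, 0.0726]
orientation: [-0.153, -3.138, -0.0]
force: [0.2, 0.3, 0.5]
opening: 0.0007
```

```bash
python3 - <<'E'
from h import *
go([.48,-.2075,.1],84.4)
a=eyes.read_camera('side')[:,:,::-1]
cv2.imwrite('pics/p7.png',cv2.resize(a[220:320,270:370],None,fx=6,fy=6,interpolation=3))
E
```

```text
shift [ 0.0009 -0.0002 -0.0274] twist 0.0 now [ 0.4809 -0.2074  0.0726] yaw 84.4 tilt [-0.  0. -1.] F [0.2 0.3 0.5] op 0.0007 t 5.9
```

View pics/p7.png

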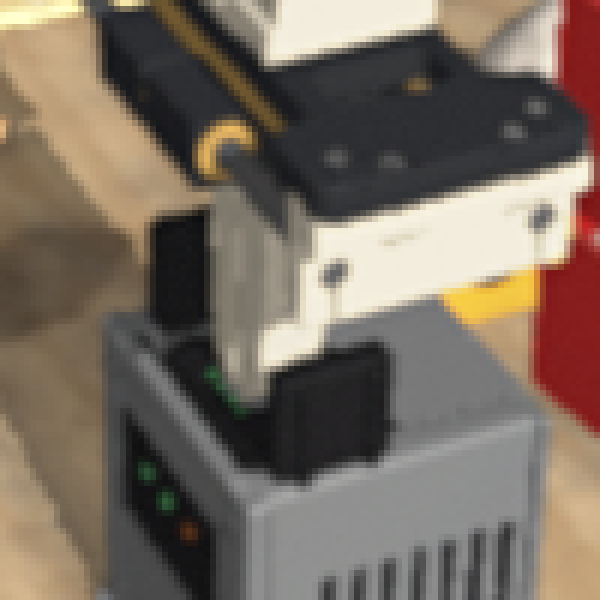

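Request:
send_rows(motion=[[[0,0,0.002],0],[[0,0,0.004],0],[[0,0,0.004],0]])

```text
t: 6.32
tool_pos: [0.4813, -0.2076, 0.0694]
orientation: [0.153, 3.137, -0.001]
force: [-2.2, 1.5, 5.9]
opening: 0.0008
```

```bash
python3 - <<'E'
from h import *
go([.48,-.2075,.1],84.4)
E
```

```text
shift [ 0.0013  0.     -0.0306] twist 0.0 now [ 0.4813 -0.2076  0.0694] yaw 84.4 tilt [ 0.001 -0.    -1.   ] F [-2.2  1.5  5.9] op 0.0008 t 6.33
```

Request:
send_rows(motion=[[[0,0,0.003],0],[[0,0,0.006],0],[[0,0,0.008],0],[[0,0,0.008],0]])

```text
t: 6.82
tool_pos: [0.4814, -0.2077, 0.0617]
orientation: [0.153, 3.137, -0.001]
force: [-2.3, 0.3, 6.7]
opening: 0.0005
```

Request:
send_rows(motion=[[[0,0,0.002],0],[[0,0,0.003],0],[[0,0,0.003],0]])

```text
t: 7.2
tool_pos: [0.4826, -0.208, 0.0606]
orientation: [0.153, 3.135, -0.002]
force: [-4.4, 3.6, 17.5]
opening: 0.0005
```

Request:
send_rows(motion=[[[0,0,-0.01],0],[[0,0,-0.03],0],[[0,0,-0.06],0],[[0,0,-0.1],0],[[0,0,-0.14],0],[[0,0,-0.15],-10],[[0,0,-0.15],-20],[[0,0,-0.15],-30],[[0,0,-0.15],-30]])

```text
t: 8.32
tool_pos: [0.4809, -0.2074, 0.2078]
orientation: [0.663, -3.071, -0.0]
force: [-0.1, -0.6, 0.1]
opening: 0.0006
```

```bash
python3 - <<'E'
from h import *
go([.48,-.2075,.2],-5.6)
a=eyes.read_camera('side')[:,:,::-1]
cv2.imwrite('pics/p8.png',cv2.resize(a[120:340,240:400],None,fx=3.5,fy=2.7,interpolation=3)) if 0 else cv2.imwrite('pics/p8.png',cv2.resize(a[140:340,240:440],None,fx=3,fy=3,interpolation=3))
E
```

```text
shift [0.0009 0.0003 0.0078] twist 120.0 now [ 0.4809 -0.2074  0.2078] yaw 114.4 tilt [-0.  0. -1.] F [-0.1 -0.6  0.1] op 0.0006 t 8.32
```

View pics/p8.png

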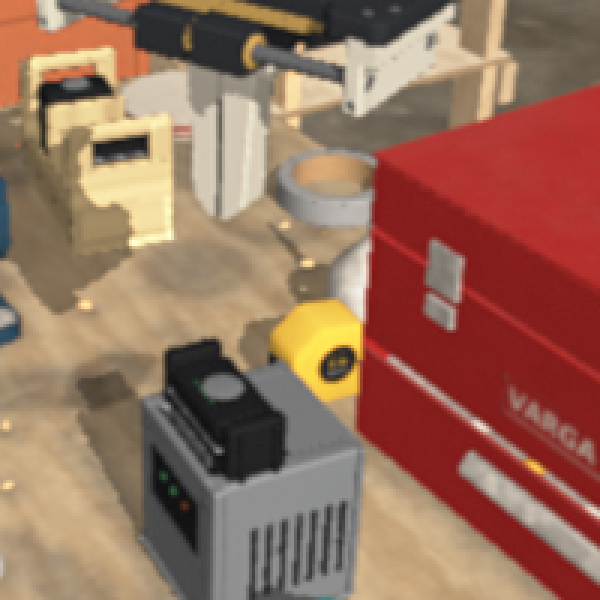

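```bash
python3 - <<'E'
from h import *
print(pix('side',[.4809,-.2074,.2433]))
a=cv2.imread('pics/p8.png');
x,y=240+223/3,140+387/3
print((x,y),ray('side',(x,y),.136),pix('side',[.480,-.2075,.136]))
E
```

```text
[314.67802852 209.51883483]
(314.3333333333333, 269.0) [ 0.48195218 -0.20802084  0.136     ] [313.11500934 269.19664701]
```

Request:
send_rows(motion=[[[0,0,0],10],[[0,0,0],20],[[0,0,0],30],[[0,0,0],40],[[0,0,0],50],[[0,0,0],60],[[0,0,0],70],[[0,0,0],80],[[0,0,0],90],[[0,0,0],100],[[0,0,0],110],[[0,0,0],120]], jaw=0.075, squeeze=25)

```text
t: 9.88
tool_pos: [0.4809, -0.2075, 0.2077]
orientation: [-2.338, -2.098, 0.0]
force: [-0.7, 0.3, -0.6]
opening: 0.0749
```

```bash
python3 - <<'E'
from h import *
go([.48,-.2075,.085],-5.6)
a=eyes.read_camera('side')[:,:,::-1];b=eyes.read_camera('top')[:,:,::-1]
cv2.imwrite('pics/p9.png',np.hstack([cv2.resize(a[140:340,260:390],None,fx=3,fy=3,interpolation=3),cv2.resize(b[200:350,340:440],None,fx=4,fy=4,interpolation=3)]))
E
```

```text
shift [-0.0002 -0.0009  0.1227] twist -0.6 now [ 0.4809 -0.2075  0.2077] yaw -6.2 tilt [-0.  0. -1.] F [-0.7  0.3 -0.6] op 0.0749 t 9.88
```

View pics/p9.png

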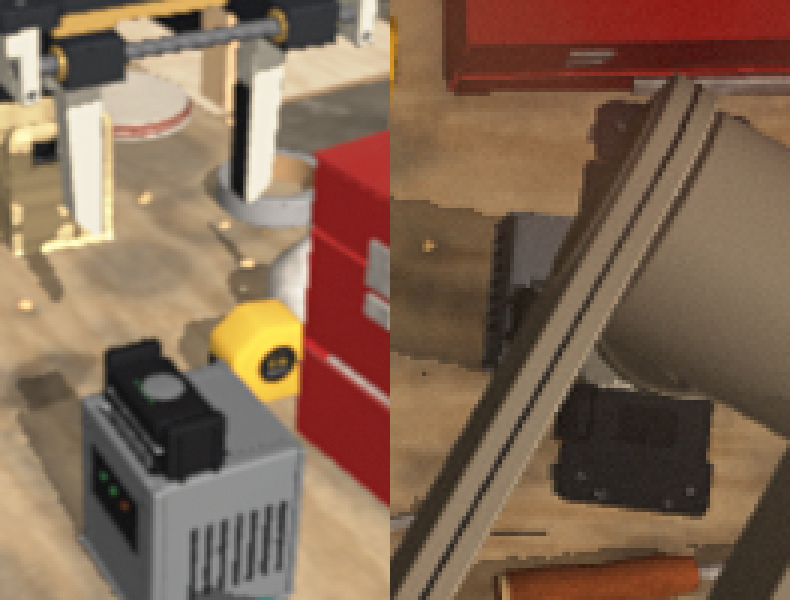

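Request:
send_rows(motion=[[[0,0,0.03],-0.6],[[0,0,0.06],-0.6],[[0,0,0.09],-0.6],[[0,0,0.11],-0.6],[[0,0,0.12],-0.6],[[0,0,0.126],-0.6],[[0,0,0.13],-0.6],[[0,0,0.13],-0.6]])

```text
t: 10.98
tool_pos: [0.4813, -0.2076, 0.0782]
orientation: [2.315, 2.123, 0.0]
force: [0.2, -0.1, 0.1]
opening: 0.0751
```

```bash
python3 - <<'E'
from h import *
go([.48,-.2075,.077],-5.6)
a=eyes.read_camera('side')[:,:,::-1]
cv2.imwrite('pics/p10.png',cv2.resize(a[200:330,260:390],None,fx=4.5,fy=4.5,interpolation=3))
E
```

```text
shift [ 0.     -0.0013  0.0012] twist 0.6 now [ 0.4813 -0.2076  0.0782] yaw -5.0 tilt [ 0. -0. -1.] F [ 0.2 -0.1  0.1] op 0.0751 t 10.97
```

View pics/p10.png

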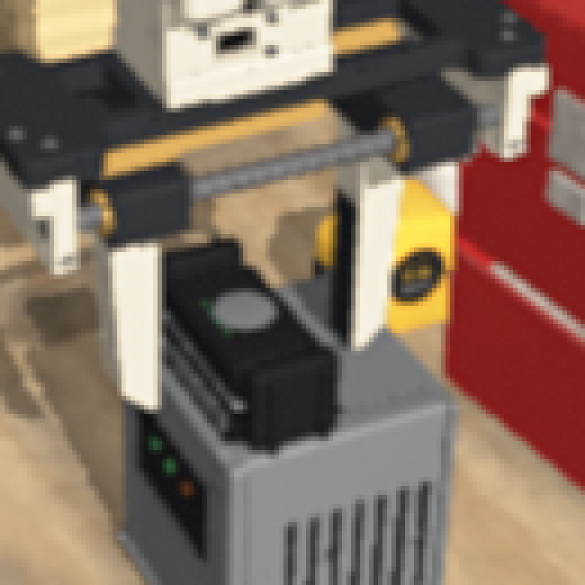

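Request:
send_rows(motion=[[[0,0,0],0.5],[[0,0,0],0.5],[[0,0,0],0.5],[[0,0,0],0.5],[[0,0,0],0.5],[[0,0,0],0.5]], jaw=0.0, squeeze=30)

```text
t: 11.78
tool_pos: [0.481, -0.2075, 0.0778]
orientation: [2.325, 2.113, -0.0]
force: [-0.7, 0.7, -0.2]
opening: 0.0359
```

Request:
send_rows(motion=[[[0,0,-0.01],0],[[0,0,-0.025],0],[[0,0,-0.045],0],[[0,0,-0.065],0],[[0,0,-0.085],0],[[0,0,-0.105],0],[[0,0,-0.115],0],[[0,0,-0.12],0],[[0,0,-0.12],0]])

```text
t: 12.9
tool_pos: [0.481, -0.2074, 0.1977]
orientation: [-2.325, -2.112, 0.0]
force: [-0.2, -0.3, -3.7]
opening: 0.0361
```

```bash
python3 - <<'E'
from h import *
go([.52,-.06,.2],-5.6)
a=eyes.read_camera('side')[:,:,::-1]
cv2.imwrite('pics/p11.png',cv2.resize(a[140:340,240:440],None,fx=3,fy=3,interpolation=3))
E
```

```text
shift [ 0.1505  0.0248 -0.0023] twist 0.1 now [ 0.481  -0.2074  0.1977] yaw -5.5 tilt [-0.  0. -1.] F [-0.2 -0.3 -3.7] op 0.0361 t 12.9
```

View pics/p11.png

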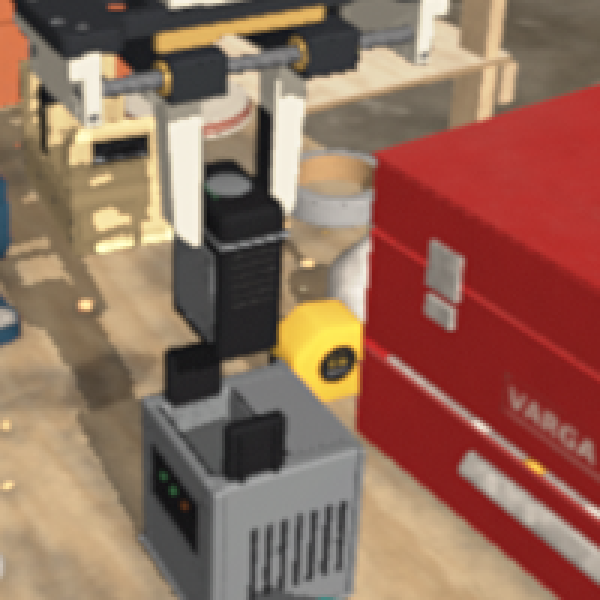

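Request:
send_rows(motion=[[[0.01,0.002,0],0],[[0.03,0.005,0],-10],[[0.05,0.008,0],-20],[[0.07,0.012,0],-30],[[0.09,0.015,0],-40],[[0.11,0.018,0],-50],[[0.13,0.022,0],-60],[[0.145,0.024,0],-70],[[0.1505,0.0248,0],-80],[[0.1505,0.0248,0.02],-85.3],[[0.1505,0.0248,0.05],-85.3],[[0.1505,0.0248,0.08],-85.3]])

```text
t: 14.45
tool_pos: [0.5199, -0.0592, 0.1165]
orientation: [-0.278, -3.129, -0.0]
force: [-0.4, 0.7, -4.1]
opening: 0.036
```

```bash
python3 - <<'E'
from h import *
go([.52,-.06,.026],79.8)
a=eyes.read_camera('side')[:,:,::-1]
cv2.imwrite('pics/p12.png',cv2.resize(a[120:320,240:440],None,fx=3,fy=3,interpolation=3))
E
```

```text
shift [-0.0003 -0.0008  0.0905] twist 0.0 now [ 0.5199 -0.0592  0.1165] yaw 79.8 tilt [-0.  0. -1.] F [-0.4  0.7 -4.1] op 0.036 t 14.45
```

View pics/p12.png

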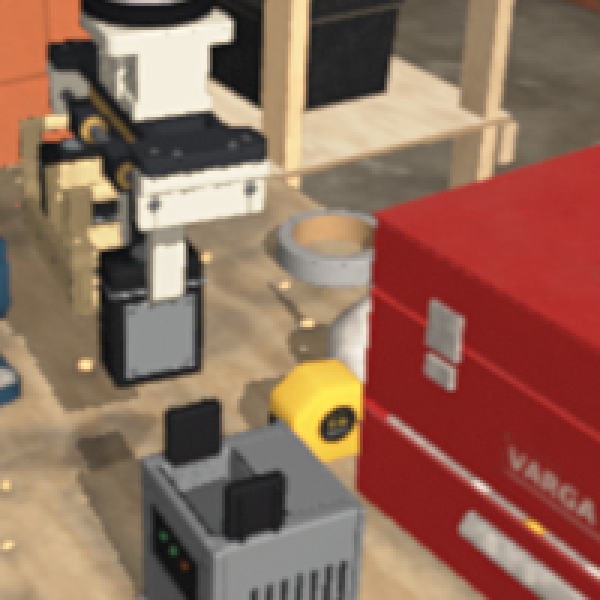

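Request:
send_rows(motion=[[[0,0,0.03],0],[[0,0,0.055],0],[[0,0,0.072],0],[[0,0,0.08],0],[[0,0,0.084],0],[[0,0,0.086],0],[[0,0,0.086],0]])

```text
t: 15.38
tool_pos: [0.5206, -0.0602, 0.0324]
orientation: [0.279, 3.128, -0.0]
force: [-1.0, -0.4, -4.0]
opening: 0.0361
```

```bash
python3 - <<'E'
from h import *
go([.52,-.06,.026],79.8)
E
```

```text
shift [0.0006 0.0001 0.0064] twist 0.0 now [ 0.5206 -0.0602  0.0324] yaw 79.8 tilt [ 0.001 -0.    -1.   ] F [-1.  -0.4 -4. ] op 0.0361 t 15.38
```

Request:
send_rows(motion=[[[0,0,0.002],0],[[0,0,0.004],0],[[0,0,0.005],0],[[0,0,0.005],0]])

```text
t: 15.88
tool_pos: [0.52, -0.06, 0.0267]
orientation: [-0.279, -3.129, -0.0]
force: [0.1, 0.8, -4.0]
opening: 0.0356
```

Request:
send_rows(motion=[[[0,0,0.001],0],[[0,0,0.002],0],[[0,0,0.002],0]])

```text
t: 16.25
tool_pos: [0.5205, -0.0601, 0.0259]
orientation: [0.279, 3.129, -0.0]
force: [-4.9, 0.3, 4.9]
opening: 0.0355
```

Request:
send_rows(motion=[[[0,0,-0.001],0],[[0,0,-0.001],0],[[0,0,-0.001],0],[[0,0,-0.001],0],[[0,0,-0.001],0]], jaw=0.075)

```text
t: 16.88
tool_pos: [0.52, -0.06, 0.0258]
orientation: [-0.279, -3.129, -0.0]
force: [0.4, -0.4, -0.1]
opening: 0.0747
```

Request:
send_rows(motion=[[[0,0,-0.01],0],[[0,0,-0.03],0],[[0,0,-0.07],0],[[0,0,-0.11],0],[[0,0,-0.13],0],[[0,0,-0.13],10],[[0,0,-0.13],20],[[0,0,-0.13],30],[[0,0,-0.13],40],[[0,0,-0.13],50],[[0,0,-0.13],60],[[0,0,-0.13],70]])

```text
t: 18.38
tool_pos: [0.5197, -0.06, 0.1552]
orientation: [-2.03, -2.397, 0.001]
force: [-0.5, 0.5, 0.2]
opening: 0.0751
```

Request:
send_rows(motion=[[[0,0,0],10],[[0,0,0],20],[[0,0,0],20]], jaw=0.093)

```text
t: 18.75
tool_pos: [0.5197, -0.06, 0.1553]
orientation: [-2.408, -2.016, 0.001]
force: [-0.8, 0.4, -0.1]
opening: 0.0925
```

```bash
python3 - <<'E'
from h import *
go([.52,-.06,.026],-10.2)
a=eyes.read_camera('side')[:,:,::-1];b=eyes.read_camera('top')[:,:,::-1]
cv2.imwrite('pics/s13.png',a)
cv2.imwrite('pics/p13.png',np.hstack([cv2.resize(a[130:280,240:340],None,fx=4,fy=4,interpolation=3),cv2.resize(b[180:330,250:350],None,fx=4,fy=4,interpolation=3)]))
E
```

```text
shift [0.     0.0004 0.1293] twist 0.1 now [ 0.5197 -0.06    0.1553] yaw -10.1 tilt [-0.001  0.    -1.   ] F [-0.8  0.4 -0.1] op 0.0925 t 18.75
```

View pics/p13.png

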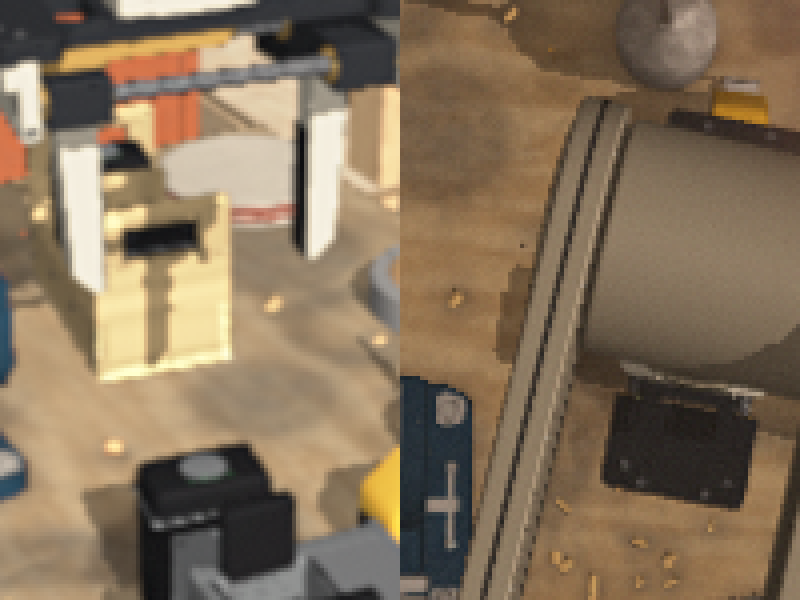

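```bash
python3 - <<'E'
from h import *
print(ray('side',(240+203.5/4-.5,130+466.5/4-.5),.084), pix('side',[.52,-.06,.084]))
E
```

```text
[ 0.52089445 -0.05996226  0.084     ] [289.97593154 246.26262825]
```

Request:
send_rows(motion=[[[0,0,0.03],0],[[0,0,0.06],0],[[0,0,0.09],0],[[0,0,0.115],0],[[0,0,0.13],0],[[0,0,0.138],0],[[0,0,0.143],0],[[0,0,0.143],0]])

```text
t: 19.85
tool_pos: [0.5204, -0.0601, 0.0132]
orientation: [2.409, 2.016, 0.001]
force: [-0.2, 0.0, 0.2]
opening: 0.0931
```

```bash
python3 - <<'E'
from h import *
go([.52,-.06,.012],-10.2)
a=eyes.read_camera('side')[:,:,::-1]
cv2.imwrite('pics/p14.png',cv2.resize(a[170:300,230:360],None,fx=4.5,fy=4.5,interpolation=3))
E
```

```text
shift [ 0.     -0.0004  0.0012] twist 0.0 now [ 0.5204 -0.0601  0.0132] yaw -10.2 tilt [ 0.001 -0.    -1.   ] F [-0.2  0.   0.2] op 0.0931 t 19.85
```

View pics/p14.png

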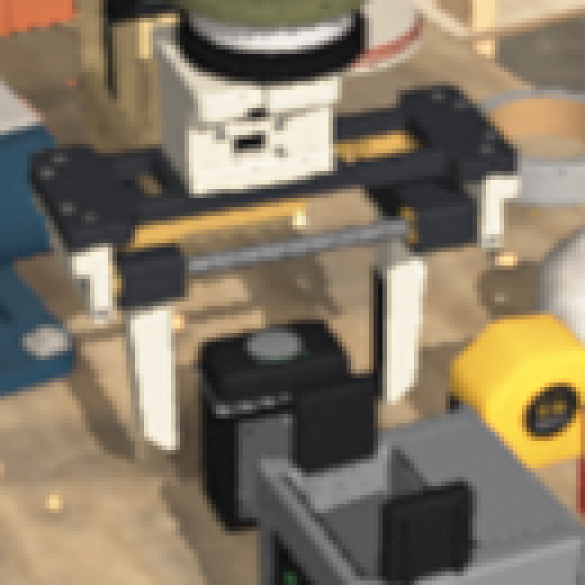

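Request:
send_rows(motion=[[[0,0,0],0],[[0,0,0],0],[[0,0,0],0],[[0,0,0],0],[[0,0,0],0],[[0,0,0],0]], jaw=0.0, squeeze=30)

```text
t: 20.65
tool_pos: [0.5201, -0.06, 0.0129]
orientation: [-2.41, -2.015, 0.0]
force: [-1.6, -0.4, 2.1]
opening: 0.0596
```

Request:
send_rows(motion=[[[0,0,-0.01],0],[[0,0,-0.03],0],[[0,0,-0.06],0],[[0,0,-0.1],0],[[0,0,-0.14],0],[[0,0,-0.17],0],[[0,0,-0.18],0],[[0,0,-0.18],0]])

```text
t: 21.65
tool_pos: [0.5201, -0.06, 0.1927]
orientation: [2.41, 2.015, 0.0]
force: [-0.9, -0.9, -4.6]
opening: 0.06
```

```bash
python3 - <<'E'
from h import *
go([.6285,.232,.19],-10.2)
E
```

```text
shift [0.3066 0.0551 0.0027] twist 0.0 now [ 0.5201 -0.06    0.1927] yaw -10.2 tilt [ 0. -0. -1.] F [-0.9 -0.9 -4.6] op 0.06 t 21.65
```

Request:
send_rows(motion=[[[0.02,0.004,0],0],[[0.05,0.009,0],0],[[0.09,0.016,0],0],[[0.13,0.023,0],0],[[0.17,0.031,0],0],[[0.21,0.038,0],0],[[0.25,0.045,0],0],[[0.28,0.05,0],0],[[0.3,0.054,0],0],[[0.3066,0.055,0],0],[[0.3066,0.055,0],0],[[0.3066,0.055,0],0]])

```text
t: 23.15
tool_pos: [0.6281, 0.231, 0.1923]
orientation: [-2.411, -2.014, 0.002]
force: [-0.4, 0.3, -4.6]
opening: 0.0597
```

```bash
python3 - <<'E'
from h import *
go([.6285,.232,.1927],-10.2)
a=eyes.read_camera('side')[:,:,::-1];b=eyes.read_camera('top')[:,:,::-1]
cv2.imwrite('pics/s15.png',a);cv2.imwrite('pics/t15.png',b)
cv2.imwrite('pics/p15.png',np.hstack([cv2.resize(a[90:240,210:310],None,fx=4,fy=4,interpolation=3),cv2.resize(b[150:300,150:250],None,fx=4,fy=4,interpolation=3)]))
E
```

```text
shift [ 0.001   0.0002 -0.0004] twist -0.0 now [0.6281 0.231  0.1923] yaw -10.2 tilt [-0.001 -0.001 -1.   ] F [-0.4  0.3 -4.6] op 0.0597 t 23.15
```

View pics/p15.png

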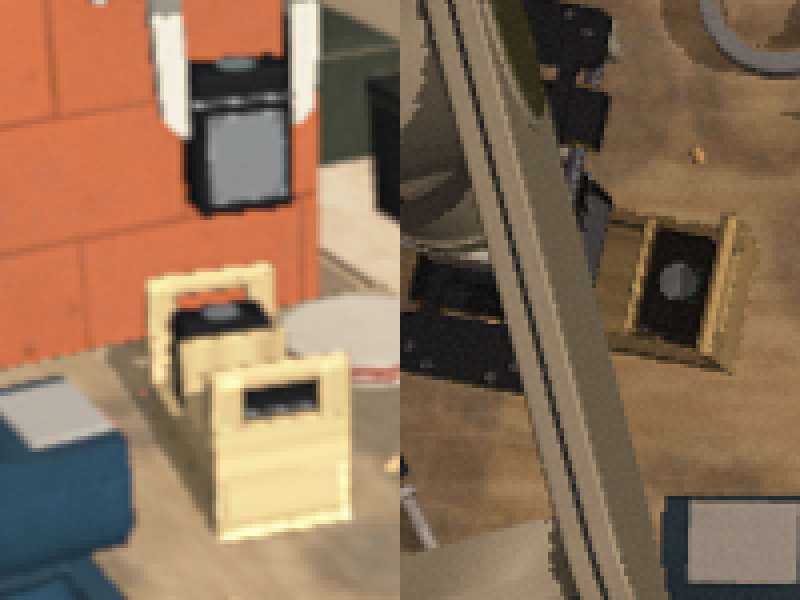

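```bash
python3 - <<'E'
from h import *
yv=np.array([np.sin(.178),np.cos(.178)])
Z=lambda X,Y:(210+(X+.5)/4-.5,90+(Y+.5)/4-.5)
for X in((192,213),(290,203)): print(ray('side',Z(*X),.180)[:2]+.018*yv)
print('disc',ray('side',Z(237,62),.264)[:2])
p=np.array([.6285,.232]);xv=np.array([yv[1],-yv[0]])
for a,b in((-.03,-.018),(.03,-.018)):
    q=p+a*xv+b*yv; u=pix('side',[*q,.18]); print(((u-[210,90])*4).round())
# predict compartment features in the side image for caddy at p, yaw -.178
for a,b,z in((-.042,-.077,.11),(.042,-.077,.11),(-.042,-.077,0),(.042,-.077,0),(-.042,.077,.11),(.042,.077,.11),(-.042,.0245,.086),(.042,.0245,.086)):
    u=pix('side',[*(p+a*xv+b*yv),z]);print((a,b,z),((u-[210,90])*4).round())
for a,b,z in((-.042,-.077,.11),(.042,-.077,.11),(-.042,.077,.11),(.042,.077,.11)):
    u=pix('top',[*(p+a*xv+b*yv),z]);print('top',(a,b,z),((u-[150,180])*4).round())
E
```

```text
[0.60313517 0.25169517]
[0.6601331  0.23737597]
disc [0.63136767 0.23172683]
[195. 221.]
[294. 208.]
(-0.042, -0.077, 0.11) [209. 376.]
(0.042, -0.077, 0.11) [348. 355.]
(-0.042, -0.077, 0) [216. 543.]
(0.042, -0.077, 0) [349. 519.]
(-0.042, 0.077, 0.11) [140. 277.]
(0.042, 0.077, 0.11) [267. 260.]
(-0.042, 0.0245, 0.086) [164. 345.]
(0.042, 0.0245, 0.086) [293. 325.]
top (-0.042, -0.077, 0.11) [309. 234.]
top (0.042, -0.077, 0.11) [339.  93.]
top (-0.042, 0.077, 0.11) [ 47. 184.]
top (0.042, 0.077, 0.11) [78. 43.]
```

```bash
python3 - <<'E'
from h import *
a=cv2.imread('pics/s15.png')
cv2.imwrite('pics/z15.png',np.hstack([cv2.resize(a[90:150,245:295],None,fx=8,fy=8,interpolation=2),cv2.resize(a[150:210,240:290],None,fx=8,fy=8,interpolation=2)]))
E
```

```text
(no output)
```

View pics/z15.png

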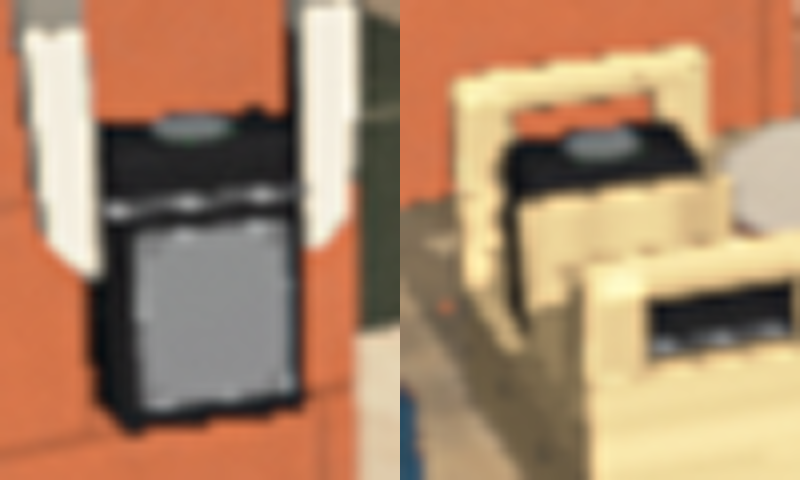

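```bash
python3 - <<'E'
from h import *
yv=np.array([np.sin(.178),np.cos(.178)]);xv=np.array([yv[1],-yv[0]])
print(pix('side',[.6281,.231,.264]),'seen 268.6 105.5')
print(pix('side',[*(np.array([.6287,.2304])+.049*yv),.092]),'seen 264.9 167.6')
print(pix('side',[.6281+.001,.231,.264])-pix('side',[.6281,.231,.264]),pix('side',[.6281,.232,.264])-pix('side',[.6281,.231,.264]),pix('side',[.6281,.231,.265])-pix('side',[.6281,.231,.264]))
go([.6287,.2304,.15])
E
```

```text
[267.72953927 105.41994634] seen 268.6 105.5
[264.83881125 167.98408188] seen 264.9 167.6
[ 0.39598155 -0.06546377] [-0.20201908 -0.11202264] [-0.01578331 -0.44246953]
shift [-0.0006  0.0004  0.0429] twist 0 now [0.6284 0.2311 0.1929] yaw -10.2 tilt [-0. -0. -1.] F [-0.8  0.2 -4. ] op 0.0597 t 23.25
```

Request:
send_rows(motion=[[[-0.0006,0,0.02],0],[[-0.0006,0,0.045],0],[[-0.0006,0,0.065],0],[[-0.0006,0,0.078],0],[[-0.0006,0,0.085],0],[[-0.0006,0,0.085],0],[[-0.0006,0,0.085],0]])

```text
t: 24.12
tool_pos: [0.629, 0.2316, 0.109]
orientation: [2.409, 2.015, 0.002]
force: [-0.0, -0.4, -2.8]
opening: 0.0598
```

```bash
python3 - <<'E'
from h import *
go([.628,.2304,.0207],-10.2)
a=eyes.read_camera('side')[:,:,::-1];b=eyes.read_camera('top')[:,:,::-1]
cv2.imwrite('pics/s16.png',a);
cv2.imwrite('pics/p16.png',np.hstack([cv2.resize(a[125:200,235:295],None,fx=8,fy=8,interpolation=2),cv2.resize(b[180:255,170:210],None,fx=8,fy=8,interpolation=2)]))
E
```

```text
shift [-0.0014 -0.0009  0.0883] twist 0.0 now [0.629  0.2316 0.109 ] yaw -10.2 tilt [ 0.002  0.    -1.   ] F [-0.  -0.4 -2.8] op 0.0598 t 24.12
```

View pics/p16.png

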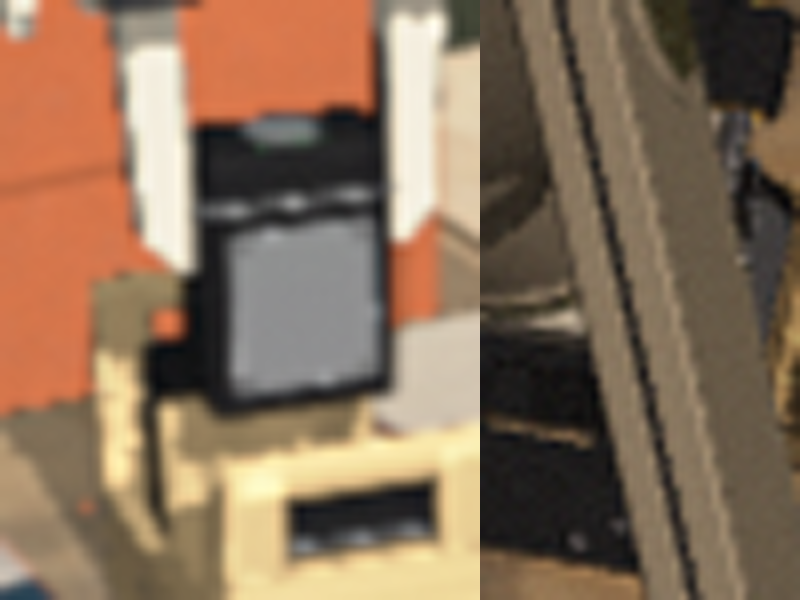

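```bash
python3 - <<'E'
from h import *
s=monitor.read_state();go([.628,.2304,.0207],-10.2)
print(pix('side',[*s['tool_pos'][:2],s['tool_pos'][2]-.0127+.084]),'seen 270.4 141.2')
print(ray('side',(270.4,141.2),s['tool_pos'][2]-.0127+.084))
E
```

```text
shift [-0.0015 -0.0009  0.0883] twist 0.0 now [0.629  0.2316 0.109 ] yaw -10.2 tilt [ 0.002  0.001 -1.   ] F [ 0.6  0.9 -5.1] op 0.0602 t 24.23
[269.23169626 140.82094761] seen 270.4 141.2
[0.63025658 0.22801962 0.18029498]
```

Request:
send_rows(motion=[[[-0.0004,-0.0013,0.004],0],[[-0.0004,-0.0013,0.008],0],[[-0.0004,-0.0013,0.012],0],[[-0.0004,-0.0013,0.016],0],[[-0.0004,-0.0013,0.02],0],[[-0.0004,-0.0013,0.02],0]])

```text
t: 24.98
tool_pos: [0.6266, 0.2311, 0.0872]
orientation: [-2.41, -2.015, 0.001]
force: [-0.1, 0.1, -3.2]
opening: 0.0597
```

```bash
python3 - <<'E'
from h import *
s=monitor.read_state();go([.628,.2304,.0207],-10.2)
a=eyes.read_camera('side')[:,:,::-1]
cv2.imwrite('pics/p17.png',cv2.resize(a[125:200,235:295],None,fx=8,fy=8,interpolation=2))
E
```

```text
shift [-0.0004  0.0016  0.0665] twist 0.0 now [0.6266 0.2311 0.0872] yaw -10.2 tilt [-0.001 -0.    -1.   ] F [-0.1  0.1 -3.2] op 0.0597 t 24.98
```

View pics/p17.png

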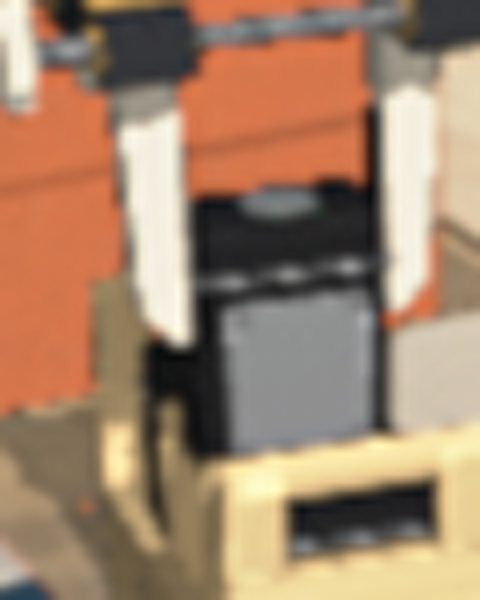

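Request:
send_rows(motion=[[[0,0.0008,0.005],0],[[0,0.0008,0.01],0],[[0,0.0008,0.015],0],[[0,0.0008,0.02],0],[[0,0.0008,0.025],0],[[0,0.0008,0.025],0]])

```text
t: 25.78
tool_pos: [0.6273, 0.231, 0.062]
orientation: [-2.409, -2.015, 0.002]
force: [0.4, 0.0, -4.2]
opening: 0.0599
```

Request:
send_rows(motion=[[[0,0,0.006],0],[[0,0,0.012],0],[[0,0,0.018],0],[[0,0,0.024],0],[[0,0,0.03],0],[[0,0,0.034],0],[[0,0,0.036],0],[[0,0,0.036],0]])

```text
t: 26.78
tool_pos: [0.6277, 0.2311, 0.0267]
orientation: [-2.41, -2.015, 0.0]
force: [-0.3, 0.5, -4.3]
opening: 0.0598
```

```bash
python3 - <<'E'
from h import *
s=monitor.read_state();go([.628,.2304,.0207],-10.2)
a=eyes.read_camera('side')[:,:,::-1];b=eyes.read_camera('top')[:,:,::-1]
cv2.imwrite('pics/p18.png',cv2.resize(a[125:200,235:295],None,fx=8,fy=8,interpolation=2))
E
```

```text
shift [-0.0006  0.0004  0.006 ] twist 0.0 now [0.6277 0.2311 0.0267] yaw -10.2 tilt [-0. -0. -1.] F [-0.3  0.5 -4.3] op 0.0598 t 26.77
```

View pics/p18.png

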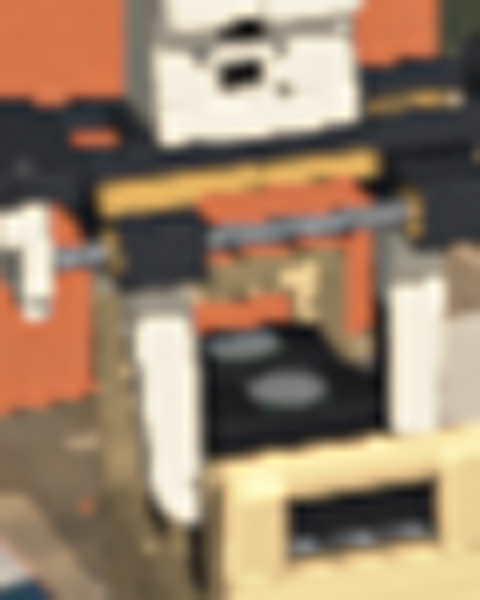

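Request:
send_rows(motion=[[[0,0,0.002],0],[[0,0,0.004],0],[[0,0,0.0055],0],[[0,0,0.0055],0],[[0,0,0.0055],0]])

```text
t: 27.5
tool_pos: [0.6278, 0.2311, 0.0213]
orientation: [2.41, 2.015, -0.0]
force: [0.1, 0.2, -3.8]
opening: 0.0601
```

Request:
send_rows(motion=[[[0,0,0.001],0],[[0,0,0.002],0],[[0,0,0.002],0]])

```text
t: 27.88
tool_pos: [0.628, 0.2312, 0.021]
orientation: [2.41, 2.015, 0.001]
force: [-6.1, -2.6, 7.7]
opening: 0.06
```

Request:
send_rows(motion=[[[0,0,-0.0012],0],[[0,0,-0.0012],0],[[0,0,-0.0012],0],[[0,0,-0.0012],0],[[0,0,-0.0012],0]], jaw=0.08)

```text
t: 28.5
tool_pos: [0.6277, 0.2311, 0.0204]
orientation: [-2.41, -2.015, 0.0]
force: [-0.1, -1.0, -0.0]
opening: 0.08
```

Request:
send_rows(motion=[[[0,0,-0.01],0],[[0,0,-0.03],0],[[0,0,-0.06],0],[[0,0,-0.1],0],[[0,0,-0.15],0],[[0,0,-0.2],0],[[-0.05,-0.05,-0.2],0],[[-0.1,-0.1,-0.2],0],[[-0.15,-0.14,-0.2],0],[[-0.2,-0.14,-0.2],0],[[-0.25,-0.14,-0.2],0],[[-0.25,-0.14,-0.2],0]])

```text
t: 30.0
tool_pos: [0.4457, 0.0069, 0.2227]
orientation: [2.412, 2.008, 0.003]
force: [-0.1, 0.9, 0.6]
opening: 0.0799
```

Request:
send_rows(motion=[[[-0.05,0,0],0],[[-0.1,0,0],0],[[-0.15,0,0],0],[[-0.15,0,0],0],[[-0.15,0,0],0]])

```text
t: 30.62
tool_pos: [0.4199, -0.137, 0.2214]
orientation: [2.41, 2.015, 0.002]
force: [0.7, -0.5, -0.5]
opening: 0.0803
```

```bash
python3 - <<'E'
from h import *
go([.628,.2304,.0207],-10.2)
a=eyes.read_camera('side')[:,:,::-1];b=eyes.read_camera('top')[:,:,::-1]
cv2.imwrite('pics/t19.png',b)
cv2.imwrite('pics/p19.png',np.hstack([cv2.resize(a[125:225,235:310],None,fx=5,fy=5,interpolation=2),cv2.resize(b[175:275,160:240],None,fx=5,fy=5,interpolation=2)]))
E
```

```text
shift [0.3984 0.1396 0.201 ] twist 0.0 now [ 0.4199 -0.137   0.2214] yaw -10.2 tilt [ 0.001  0.    -1.   ] F [ 0.7 -0.5 -0.5] op 0.0803 t 30.62
```

View pics/p19.png

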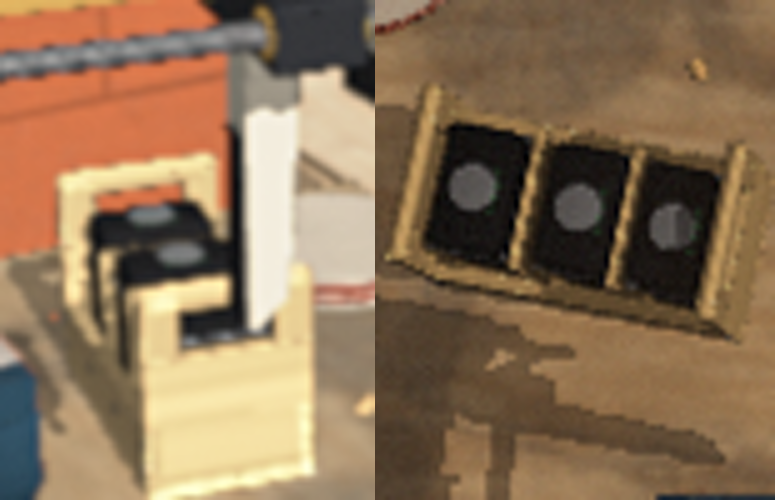

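```bash
python3 - <<'E'
from h import *
b=cv2.imread('pics/t19.png')
for x,y in((254,212),(275,216),(294,220)):
    x=x-75;w=b[y-7:y+8,x-7:x+8].max(2);th,m=cv2.threshold(w,60,255,0);k,l,st,c=cv2.connectedComponentsWithStats(m);i=l[7,7];print(st[i],ray('top',c[i]+[x-7,y-7],.092)[:2])
from plant import ticket
print(ticket.close_job())
E
```

```text
[ 3  3  9  9 67] [0.63653801 0.28067836]
[ 3  3  9  9 67] [0.62751209 0.23115503]
[ 3  3  9  9 55] [0.61870565 0.18794075]
the job is handed in; nothing more can be done
None
```

The battery pack is standing upright and released in the caddy's middle compartment, and the job is handed in at about 30.6 s of the 67 s allowed. The hand-in reports no verdict.

**What I did:**
- I pressed the pack down to the hard stop (17.5 N), and it sprang up.
- I gripped it across its 36 mm thickness, drew it out and stood it on the bench at about (0.52, −0.06).
- I took it again by its narrow ends and lowered it into the compartment until I felt the floor, then let go and moved the arm clear.

**Last checks (top view):**
- **Moved pack:** its centre is at (0.6275, 0.2312), about 1.5 mm from my estimate of the compartment centre. Against the midpoint of the two side packs it looks 1 to 3 mm off towards one divider, still inside the 9 mm limit.
- **Height:** the floor contact came at the height expected for a seated pack.
- **Side packs:** their centres are within about 1.5 mm of where they first measured, which is at the measuring noise.

**What disagreed:**
- The reported tool height was about 36 mm lower than the fingertips really were, both in the side camera and when the fingers touched the pack. I allowed for this and felt for contact at each press and set-down.
- Just above the caddy, the side camera and the tool reading differed by 2 to 4 mm on the pack's position. I aimed between the two, and the pack went in without any noticeable side force.

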